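Set out a sculptor's bench for the sitting

ROBOT

A 6-joint arm with a two-finger parallel gripper is mounted at the origin on the work surface. World frame = base frame: x ahead of the robot, y to its left, z up, the work surface at z = 0. Lengths are in mm, angles in rad, forces in N, time in s.
With the tool pointing down it reaches from about 350 to 775 mm from the base axis. Payload 7.3 kg.
Tool frame: the origin (TCP) lies on the centre line of the jaws, within the pads' length; the fingertips stand 25 mm ahead of it and the grasp point (between the pads) lies 6 mm ahead of it; z points along the fingers, y is the line along which they close (so a half turn about z gives the same grasp; the last joint's range is limited). The gripper opens to 92 mm and grips with 3 to 60 N. Pads are 19 mm wide; open, the fingers measure 130 mm over their backs; the gripper's body (75 mm by 190 mm) begins 47 mm behind the grasp point.
Start: joints at [1.195, 0.342, 1.524, -0, 1.275, -0.146], TCP at [119.569, 511.22, 251.741] pointing down, gripper open.
Joint ranges: [-2.53, 2.53], [-0.77, 2.02], [0.04, 2.7], [-1, 4.14], [0.28, 2.66], [-3.11, 3.11]. Speed limits (rad/s): [2.57, 2.57, 3.14, 3.14, 3.14, 3.14].

INTERFACE

Orientations are given as a unit quaternion [w, x, y, z].
In Python, from station import env gives the robot as it stands.
- The arm moves only by the tool arm_command, never from a script. Its argument "series" is a list of rows, each a list of 2 entries, a list of its own where there are three numbers: the shift along the tool's x, y, z in mm, then the turn about the tool's z in degrees. A call has exactly 10 rows; each row is the pose to reach, as a shift and turn from the pose commanded when the call began, along the tool's axes at that moment; what a row does not reach only later rows make up. A row lasts 1/8 s, in which the tool goes at most 62.5 mm and 10.7 degrees, less where a joint would pass 70% of its speed; a pose out of reach is approached as far as the arm can. A call with a gripper value outside its range is refused whole. "jaw" is the closure, from 0 (fully open) to 1 (shut), set as the call begins (left out, the last holds). The fingers move at their own pace and stop on an object; "squeeze" is the grip in N (left out, the last holds). Time passes only in rows, so rows that repeat a pose let the fingers close, or fill a call up. It gives the time, the measured TCP pose, the force, the opening and the grip force at its end, in the units of the state.
- env.get_state(): the state, without advancing time (a new reading comes with each control period).
- env.grab_frame(name): name is "scene" or "top" or "wrist"; returns the picture (400x640x3 uint8, red, green, blue); there is no depth.
- env.calibration(name): a dict with "fx", "fy", "cx", "cy" (pixels), "R" (3x3) and "t" (3): a world point X has camera coordinates R X + t. Camera axes: x right, y down, z forward; pixel columns grow to the right and rows downward; lengths in mm; the calibration is good to about 2 mm. A picture is of the moment at which its call begins: read the wrist's pose just before it. calibration takes no time and is no camera call; for the wrist camera it gives the pose at the moment of the call.
- env.hand_in(): hands the job in; it is judged then, once.
The state is a dict: "t": time; "joint_positions": joint angles; "joint_velocities": joint speeds; "effort": joint torques, N m; "tcp_pos": TCP position; "eef_rot": TCP orientation; "ft_force": force on the tool from outside, world axes, zero at the start; "moment": the same for the moment, N m; "grip_width": finger opening in mm; "finger_force": force on a finger pad.
Only numpy, scipy, OpenCV 4.12 (cv2) and the standard library are available. Lean on these libraries where they do the work, as an engineer would, in place of code of your own. Each camera call takes 0.05 s, during which the arm holds its last target. There are 200 camera calls.

TASK

Set out the bench for modelling: stand the wooden plinth in the middle of the round turntable with the terracotta ape bust upright on the centre of the plinth, and line up three things on the ringed board: the red-lidded jar on the middle ring, the white plaster head on the ring to the jar's left and the blue cup on the ring to its right, left and right as the robot sees them. Let go of everything, knock nothing over, and leave the green-lidded jar, the hammer and the spatula alone.

Things in the scene. Friction and masses are not known exactly. Their poses are not given: they have to be found in the camera images.
- wheel: TARGET, fixed. Round grey turntable (it does not turn), 150 mm across, its flat top 24 mm above the bench, a dark ring near the rim and a brass dot in the middle. Origin: centre of its underside, on the bench; z up. It and the board change sides from start to start
- board: TARGET, fixed. Dark wooden board, 260 mm long (its y) and 110 mm deep (its x), flat top 18 mm above the bench, turned at most 0.25 rad. Three flat pale rings (68 mm outside, 58 inside) in a row: the middle one at its centre, the left one (as the robot sees it) at y = +85 mm, the right one at y = -85 mm. Origin: centre of its underside, x away from the robot, y to the robot's left, z up
- plinth: Loose wooden block, dark brown, 60 x 60 mm and 38 mm high, about 0.11 kg. Lies flat; sides along its x and y axes, turned at most 0.3 rad at the start. Origin: centre of its underside, z up
- bust: Loose terracotta (red-brown) ape bust, 74 mm high, about 0.18 kg: shoulder block 48 mm wide (its y), 40 mm deep (x), 40 mm high with flat upright sides (grip there, across y), topped by a round head 44 mm wide over the ears, muzzle reaching 27 mm towards -x. Origin: centre of its underside, z up. Turned at most 0.4 rad at the start, muzzle towards the robot
- study: Loose white plaster head study, about 0.13 kg, 73 mm high, round about its z axis: a plain drum 44 mm across and 38 mm high (the place to grip) with a small egg-shaped head of 34 mm on top. Origin: centre of its underside, z up
- red_jar: Loose amber glass jar with a RED lid, closed, 50 mm across, 66 mm high with the lid, about 0.16 kg, round about its z axis, grip it round the body. Origin: centre of its underside, z up
- cup: Loose blue ceramic cup without handle, open at the top, 54 mm across at the rim, a little narrower at the foot, 66 mm high, wall 4 mm, about 0.15 kg, round about its z axis, grip it round the outside. Origin: centre of its underside, z up
- green_jar: BYSTANDER, loose: amber glass jar just like the other, 50 mm across and 66 mm high, but with a GREEN lid; it stands beyond the turntable and the board and stays there. Origin: centre of its underside
- hammer: BYSTANDER, loose: hammer lying on the bench at the robot's left, stays there. Origin: on its underside, handle towards -x
- spatula: BYSTANDER, loose: spatula lying on the bench at the robot's right, stays there. Origin: on its underside, handle towards -x
Mind the look-alikes: they are no part of the job. Leave any pink, purple or turquoise look-alike of the plinth alone.

How it is judged:
By the outcome, as a careful person would: the job done as asked, in the order asked, and still so for the second after the job is handed in, with the robot touching nothing.
It also fails if it takes over 128 s, if anything falls off the work surface, if the arm or the gripper's body presses on something with over 40 N, if the wrist force passes 120 N, or if a joint passes its speed limit or range.

## Working session

There is one attempt and no reset: what is moved stays moved. The work goes in short steps, Python scripts to look and compute and a tool call to move; the robot and the scene stay as the last step left them, time stands still between calls to the robot, and variables do not carry over. Pictures are saved under pics/ and viewed, at most 14 in all, crops included, and the job is handed in when it is done.

Besides the shell and the picture viewer there is one more tool, called after "Emit:" as name(argument=value, ...) on one line, values as JSON. arm_command: Moves the arm, as the interface text tells. Its arguments: {"type":"object","properties":{"series":{"type":"array","items":{"type":"array"}},"jaw":{"type":"number"},"squeeze":{"type":"number"}},"required":["series"]}

```bash
ls; mkdir -p pics; python3 - <<'E'
from station import env
import cv2
for n in("scene","top"):
    f=env.grab_frame(n); cv2.imwrite(f"pics/{n}0.png",f[:,:,::-1])
    c=env.calibration(n); print(n,c)
s=env.get_state(); print(s)
E
```

```text
pics
scene {'fx': 369.7112126959244, 'fy': 369.7112126959244, 'cx': 322.4433634881627, 'cy': 202.29229588225667, 'R': array([[ 0.74329837,  0.66892975,  0.00636538],
       [ 0.48420856, -0.53142655, -0.69507402],
       [-0.46157296,  0.51972956, -0.71891   ]]), 't': array([-424.51005677, -245.53312352, 1297.82769644])}
top {'fx': 472.6569254840855, 'fy': 472.6569254840855, 'cx': 306.3916717578769, 'cy': 198.37399940367507, 'R': array([[ 0.0203195 , -0.99968121,  0.01498632],
       [-0.9981276 , -0.02114831, -0.05739372],
       [ 0.05769236, -0.01379205, -0.99823914]]), 't': array([ -30.41444175,  557.22744945, 1624.96875333])}
{'t': 0.1, 'joint_positions': array([ 1.19500813e+00,  3.42674012e-01,  1.52488300e+00,  3.08182009e-06,
        1.27536859e+00, -1.45986588e-01]), 'joint_velocities': array([ 0.00022646, -0.00232676, -0.00226474, -0.0011506 ,  0.00051622,
        0.00163279]), 'effort': array([ 3.48778041e-03, -4.31995904e+01, -2.44697517e+01,  7.20152026e-02,
        5.24326286e-02, -6.42283726e-05]), 'tcp_pos': array([119.44523941, 510.92117016, 251.11697693]), 'eef_rot': array([-1.73332256e-04,  1.14648568e-01,  9.93405890e-01, -6.43538681e-04]), 'ft_force': array([-3.36476434e-01, -2.98885204e-01,  2.20039923e-04]), 'moment': array([-0.03601576,  0.04582682,  0.04762319]), 'finger_force': 0.0, 'grip_width': 91.91776254391712}
```

View pics/scene0.png

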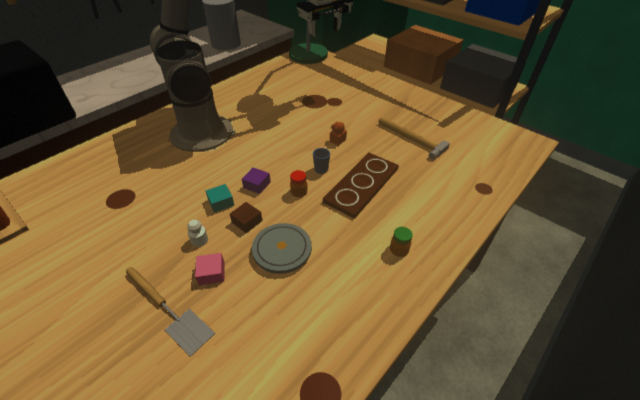

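View pics/top0.png

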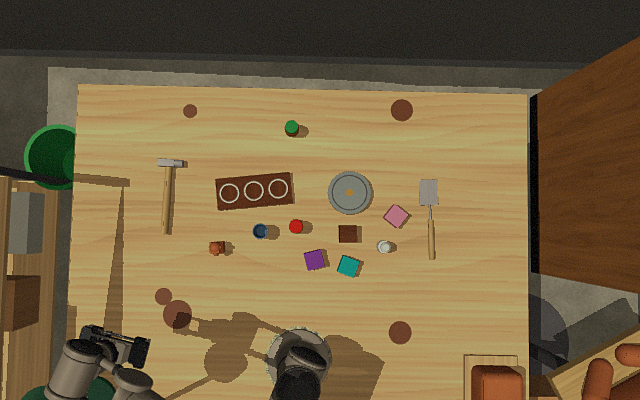

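The top view shows the board at (254,190), turntable (350,192), bust (217,247), cup (260,231), red jar (296,226) and study (385,246). The green jar is at (292,128). Four blocks could be the plinth: dark brown (347,233), pink (396,215), purple (315,260) and turquoise (348,266). Only the dark brown one fits the wooden plinth. I'll confirm it in a crop and measure.

```bash
cat > h.py <<'E'
from station import env
import cv2, numpy as np
from scipy.spatial.transform import Rotation as Ro
def ray(c,uv,z):
    R=np.array(c["R"]);C=-R.T@np.array(c["t"])
    d=R.T@np.array([(uv[0]-c["cx"])/c["fx"],(uv[1]-c["cy"])/c["fy"],1.]); return C+d*(z-C[2])/d[2]
def proj(c,X):
    p=np.array(c["R"])@np.array(X,float)+c["t"]; return np.array([c["fx"]*p[0]/p[2]+c["cx"],c["fy"]*p[1]/p[2]+c["cy"]])
def blob(img,lo,hi,box=None,big=True):
    hsv=cv2.cvtColor(img,cv2.COLOR_RGB2HSV); m=cv2.inRange(hsv,np.array(lo),np.array(hi))
    if box is not None:
        k=np.zeros_like(m);k[box[1]:box[3],box[0]:box[2]]=255;m&=k
    cs,_=cv2.findContours(m,cv2.RETR_EXTERNAL,cv2.CHAIN_APPROX_NONE)
    return max(cs,key=cv2.contourArea)
def tool(dxyz):  # world shift -> tool axes now
    s=env.get_state();q=s["eef_rot"];return Ro.from_quat([q[1],q[2],q[3],q[0]]).inv().apply(dxyz)
E
python3 - <<'E'
from h import *
f=cv2.imread("pics/top0.png")[:,:,::-1].copy(); c=env.calibration("top")
cv2.imwrite("pics/topcrop.png",cv2.resize(f[150:290,190:450],None,fx=3,fy=3,interpolation=cv2.INTER_CUBIC)[:,:,::-1])
w=env.grab_frame("wrist");cv2.imwrite("pics/w0.png",w[:,:,::-1])
cw=env.calibration("wrist");print(cw, "cam at",-cw["R"].T@cw["t"])
for n,uv,z in [("board",(254,190),18),("wheel",(350,192),24),("bust",(217,247),60),("cup",(260,231),66),("red",(296,226),66),("plinth",(347,233),38),("study",(385,246),60),("green",(292,128),66),("pink",(396,215),38)]:
    print(n,ray(c,uv,z).round())
E
```

```text
{'fx': 281.4746542434894, 'fy': 281.4746542434894, 'cx': 317.75479315013837, 'cy': 202.16866884568336, 'R': array([[ 2.27394872e-01,  9.73802353e-01, -7.40746743e-04],
       [ 9.43981706e-01, -2.20244450e-01,  2.45745644e-01],
       [ 2.39144541e-01, -5.65805507e-02, -9.69334065e-01]]), 't': array([-524.72938687,  -31.46709849,  389.71430319])} cam at [ 55.82708884 526.1025079  385.10756053]
board [583. 163.  18.]
wheel [ 583. -169.   24.]
bust [386. 278.  60.]
cup [442. 135.  66.]
red [461.  15.  66.]
plinth [ 441. -160.   38.]
study [ 400. -286.   60.]
green [793.  36.  66.]
pink [ 506. -327.   38.]
```

View pics/topcrop.png

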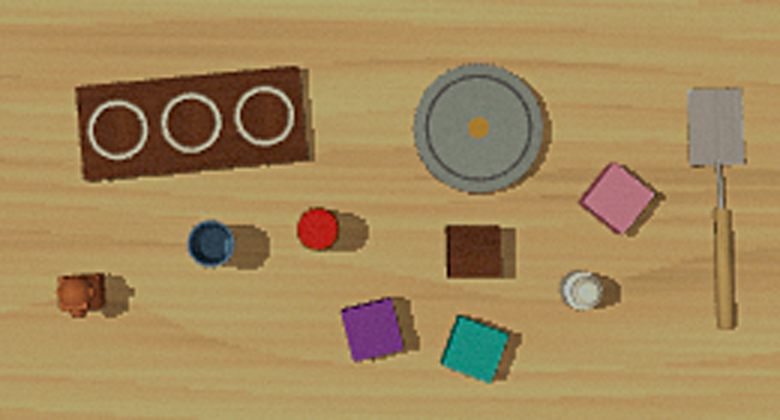

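View pics/w0.png

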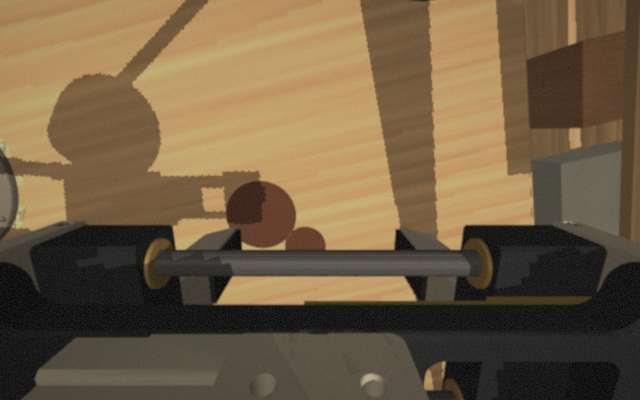

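The crop confirms the dark brown plinth at crop (474,252), which is (348,234) in the full top picture. The wrist view shows only bench and gripper; its upper half looks towards the robot. I'll move to a survey pose over the middle.

Emit:
arm_command(series=[[[-50,-36,-7],-1],[[-100,-72,-14],-3],[[-150,-108,-21],-4],[[-200,-144,-28],-5],[[-250,-180,-35],-6],[[-300,-216,-42],-8],[[-350,-252,-49],-9],[[-400,-288,-56],-10],[[-450,-324,-63],-11],[[-500,-360,-70],-12]], jaw=0)

```text
t: 1.4
tcp_pos: [525.4, 45.0, 321.8]
eef_rot: [-0.0, 0.01, 1.0, 0.0]
ft_force: [-0.1, 0.5, -0.0]
grip_width: 92.0
finger_force: 0.0
```

```bash
python3 - <<'E'
from h import *
w=env.grab_frame("wrist");cv2.imwrite("pics/w1.png",w[:,:,::-1])
s=env.get_state();print(s["t"],s["tcp_pos"],s["eef_rot"],s["joint_positions"].round(2))
E
```

```text
1.45 [529.64905507  39.40218676 321.78759833] [ 0.00166589  0.01163341  0.99992928 -0.00182513] [-0.07  0.31  1.38 -0.    1.45 -1.62]
```

View pics/w1.png

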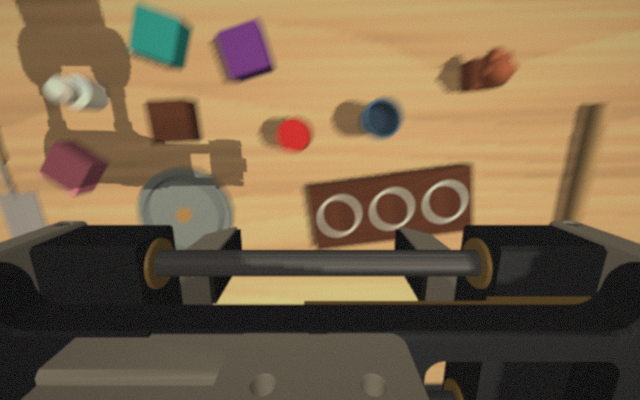

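The wrist view shows everything, slightly blurred by motion: study (75,90), plinth (173,120), wheel dot (184,215), red jar (294,134), cup (380,118), bust (487,70), and rings (340,215), (392,208), (445,201). Next come sharp frames and measurements.

```bash
python3 - <<'E'
from h import *
for i in range(3): env.grab_frame("wrist")
c=env.calibration("wrist"); w=env.grab_frame("wrist");cv2.imwrite("pics/w2.png",w[:,:,::-1])
s=env.get_state();print(s["t"],s["tcp_pos"].round(1),s["joint_velocities"].round(3), (-c["R"].T@c["t"]).round(1))
hsv=cv2.cvtColor(w,cv2.COLOR_RGB2HSV)
for n,p in [("plinth",(173,120)),("wheel",(160,200)),("dot",(184,215)),("red",(294,134)),("cup",(375,122)),("bust",(487,70)),("study",(75,90)),("ring",(340,192)),("board",(365,215)),("wood",(250,150)),("shadow",(110,150))]:
    print(n,hsv[p[1]-1:p[1]+2,p[0]-1:p[0]+2].reshape(-1,3).mean(0).round())
b=blob(w,(5,60,15),(25,255,110),(290,150,490,229)); print("board",cv2.minAreaRect(b))
m=cv2.inRange(hsv,np.array((0,0,140)),np.array((40,90,255)));m[:170]=0;m[250:]=0;m[:,:300]=0;m[:,480:]=0
for k in cv2.findContours(m,cv2.RETR_EXTERNAL,cv2.CHAIN_APPROX_NONE)[0]:
    if cv2.contourArea(k)>300: e=cv2.fitEllipse(k);print("ring",e[0],e[1],ray(c,e[0],18).round(1))
E
```

```text
1.65 [524.   46.9 321.1] [ 0.028 -0.019  0.013 -0.001  0.    -0.   ] [459.3  47.4 454.9]
plinth [  9. 145.  90.]
wheel [ 33.  26. 135.]
dot [ 17. 160. 178.]
red [  1. 199. 209.]
cup [102.  85.  79.]
bust [  9. 156.  97.]
study [ 20.  52. 144.]
ring [ 11. 131. 100.]
board [ 10. 148.  95.]
wood [ 16. 123. 205.]
shadow [ 16. 119. 124.]
board ((398.4469909667969, 199.81175231933594), (66.11238098144531, 176.708740234375), 85.60128784179688)
ring (341.2216796875, 213.99716186523438) (40.16079330444336, 42.21989059448242) [590.   82.9  18. ]
ring (393.908447265625, 206.9307403564453) (39.95381546020508, 43.2972526550293) [580.1 167.6  18. ]
ring (447.2237854003906, 199.68116760253906) (39.53804016113281, 44.59086990356445) [570.  252.3  18. ]
```

View pics/w2.png

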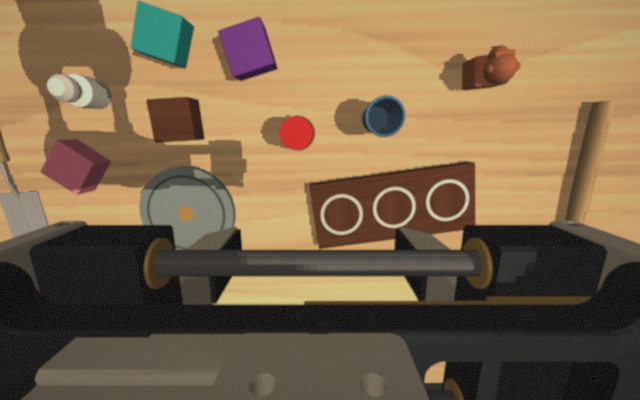

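The sharp wrist view shows plinth (175,119), study drum foot (95,92), red lid (297,132), cup (384,116), bust block (480,72), wheel dot (186,214), and the three rings clean. I'll measure the loose things by silhouette edges.

```bash
cat >> h.py <<'E'
SEG={"plinth":((0,110,15),(13,255,140)),"red":((0,150,120),(8,255,255)),"cup":((92,40,20),(120,255,255)),"bust":((0,120,15),(13,255,255)),"study":((0,0,60),(40,75,255))}
E
python3 - <<'E'
from h import *
c=env.calibration("wrist"); w=env.grab_frame("wrist")
s=env.get_state();print(s["joint_velocities"].round(3)[:3])
def sh(n,box):
    k=blob(w,*SEG[n],box); return k
k=sh("plinth",(140,85,215,150)); ap=cv2.approxPolyDP(cv2.convexHull(k),2.5,True).reshape(-1,2); print("plinth",cv2.contourArea(k),ap.tolist())
for p in ap: print(p,ray(c,p,38).round(1)[:2],ray(c,p,0).round(1)[:2])
k=sh("red",(270,105,325,160));e=cv2.fitEllipse(k);print("red",e,ray(c,e[0],66).round(1))
k=sh("cup",(355,90,415,145));e=cv2.fitEllipse(k);print("cup",e,ray(c,e[0],66).round(1))
k=sh("study",(35,60,125,120));print("study",cv2.boundingRect(k),cv2.minAreaRect(k))
k=sh("bust",(445,35,530,100));ap=cv2.approxPolyDP(cv2.convexHull(k),2,True).reshape(-1,2);print("bust",ap.tolist())
hsv=cv2.cvtColor(w,cv2.COLOR_RGB2HSV)
k=blob(w,(10,120,140),(25,255,255),(172,200,200,228));e=cv2.minEnclosingCircle(k);print("dot",e,ray(c,e[0],24))
cv2.imwrite("pics/w3.png",np.hstack([cv2.resize(w[50:130,30:230],None,fx=4,fy=4,interpolation=cv2.INTER_CUBIC)])[:,:,::-1])
cv2.imwrite("pics/w4.png",cv2.resize(w[30:110,440:540],None,fx=6,fy=6,interpolation=cv2.INTER_CUBIC)[:,:,::-1])
E
```

```text
[ 0.016 -0.012  0.003]
plinth 1960.5 [[196, 101], [201, 138], [154, 141], [148, 100], [188, 98]]
[196 101] [ 414.2 -121. ] [ 410.2 -136.4]
[201 138] [ 464.8 -120.2] [ 465.3 -135.5]
[154 141] [ 467.6 -188.7] [ 468.4 -210.3]
[148 100] [ 411.5 -187.9] [ 407.2 -209.5]
[188  98] [ 410.  -131.7] [ 405.6 -148. ]
red ((295.087890625, 133.13272094726562), (32.679141998291016, 33.532413482666016), 136.19712829589844) [460.6  18.2  66. ]
cup ((383.34478759765625, 116.5352554321289), (37.516326904296875, 41.052940368652344), 54.59046936035156) [441.7 135.9  66. ]
study (46, 74, 65, 34) ((77.96017456054688, 90.09735107421875), (64.98906707763672, 32.12867736816406), 3.8140745162963867)
bust [[514, 51], [519, 67], [505, 83], [462, 89], [463, 63], [500, 46]]
dot ((185.125, 213.8125), 7.214723110198975) [ 582.1359008  -165.51846108   24.        ]
```

View pics/w4.png

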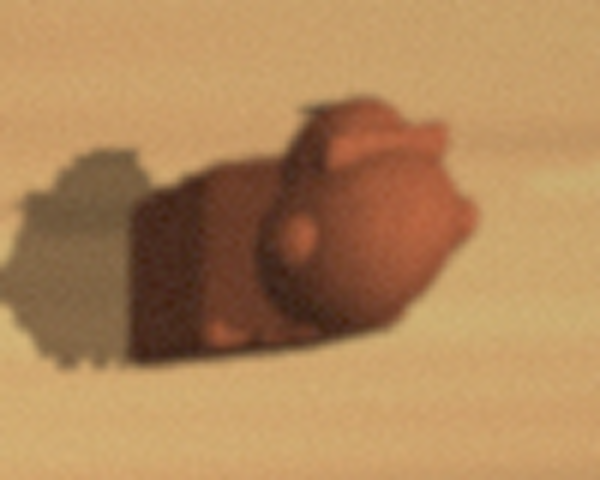

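The crop shows the bust from its right: shoulder block lower left, muzzle towards the robot at (385,140) in the crop, with the block front edge nearly along y. I'll look straight down on the plinth next.

Emit:
arm_command(series=[[[5,-50,20],-1],[[9,-100,40],-2],[[12,-150,60],-3],[[15,-209,90],-3],[[15,-209,90],-3],[[15,-209,90],-3],[[15,-209,90],-3],[[15,-209,90],-3],[[15,-209,90],-3],[[15,-209,90],-3]])

```text
t: 2.95
tcp_pos: [505.3, -161.5, 231.9]
eef_rot: [0.0, -0.016, 1.0, -0.0]
ft_force: [0.2, -0.4, -0.3]
grip_width: 92.0
finger_force: 0.0
```

```bash
cat > rect.py <<'E'
from h import *
import sys
# top face of a box seen from above: rect in world coordinates at height z
def rect(n,box,z,name):
    c=env.calibration("wrist"); w=env.grab_frame("wrist");cv2.imwrite(f"pics/{name}.png",w[:,:,::-1])
    k=blob(w,*SEG[n],box).reshape(-1,2)
    P=np.array([ray(c,p,z)[:2] for p in k],np.float32)
    print(n,cv2.minAreaRect(P),cv2.boundingRect(k)); return c,w
if __name__=="__main__":
    s=env.get_state();print(s["t"],s["tcp_pos"].round(1),s["joint_velocities"].round(3)[:3])
    c,w=rect("plinth",(260,80,380,190),38,"p1"); print("cam",(-c["R"].T@c["t"]).round(1))
    print("dot?",proj(c,[582,-166,24]))
E
python3 rect.py
```

```text
2.95 [ 505.3 -161.5  231.9] [-0.005  0.004 -0.001]
plinth ((438.6167297363281, -161.93226623535156), (56.743282318115234, 59.586246490478516), 1.8836852312088013) (293, 103, 54, 53)
cam [ 439.8 -163.7  365.7]
dot? [312.25531754 243.26936638]
```

View pics/p1.png

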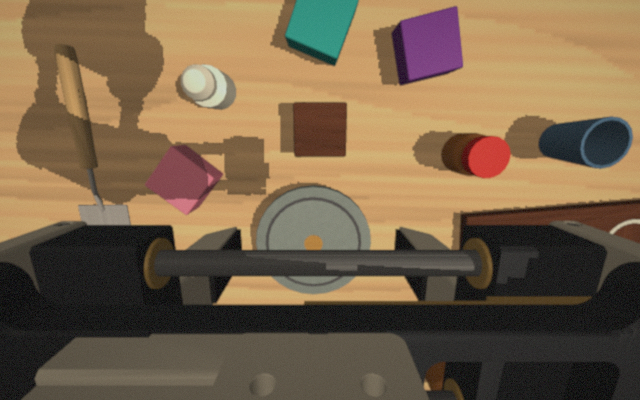

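The picture shows the plinth squarely from above at (320,129), the wheel dot at (314,243), and the study at (207,87). Descend on the plinth.

Emit:
arm_command(series=[[[30,1,30],0],[[60,2,70],0],[[66,2,120],0],[[66,2,165],0],[[66,2,190],0],[[66,2,202],0],[[66,2,202],0],[[66,2,202],0],[[66,2,202],0],[[66,2,202],0]])

```text
t: 4.25
tcp_pos: [439.5, -162.1, 30.3]
eef_rot: [0.001, -0.016, 1.0, -0.0]
ft_force: [0.3, 0.1, -0.7]
grip_width: 91.7
finger_force: 0.0
```

Emit:
arm_command(series=[[[0,0,0],0],[[0,0,0],0],[[0,0,0],0],[[0,0,0],0],[[0,0,0],0],[[0,0,0],0],[[0,0,0],0],[[0,0,0],0],[[0,0,0],0],[[0,0,0],0]], jaw=0.5, squeeze=20)

```text
t: 5.5
tcp_pos: [439.1, -161.9, 29.7]
eef_rot: [-0.0, -0.016, 1.0, 0.0]
ft_force: [-0.5, 0.1, -0.2]
grip_width: 60.2
finger_force: 20.0
```

Emit:
arm_command(series=[[[0,0,-30],0],[[0,0,-55],0],[[-40,-2,-55],0],[[-90,-5,-55],0],[[-130,-7,-55],0],[[-143,-7,-50],0],[[-143,-7,-40],0],[[-143,-7,-31],0],[[-143,-7,-26],0],[[-143,-7,-25],0]])

```text
t: 6.75
tcp_pos: [581.6, -164.4, 54.3]
eef_rot: [-0.0, -0.016, 1.0, 0.0]
ft_force: [-0.1, 0.1, -1.0]
grip_width: 60.0
finger_force: 20.0
```

Emit:
arm_command(series=[[[0,0,0],0],[[0,0,0.5],0],[[0,0,0.5],0],[[0,0,0.5],0],[[0,0,0.5],0],[[0,0,0.5],0],[[0,0,0.5],0],[[0,0,0.5],0],[[0,0,0.5],0],[[0,0,0.5],0]])

```text
t: 8.0
tcp_pos: [582.3, -164.4, 54.2]
eef_rot: [0.0, -0.016, 1.0, 0.0]
ft_force: [-0.2, -0.0, -1.1]
grip_width: 60.2
finger_force: 20.0
```

Emit:
arm_command(series=[[[0,0,0],0],[[0,0,0],0],[[0,0,0],0],[[0,0,0],0],[[0,0,0],0],[[0,0,-20],0],[[0,0,-60],0],[[0,0,-110],0],[[0,0,-160],0],[[0,0,-180],0]], jaw=0)

```text
t: 9.25
tcp_pos: [583.2, -164.8, 237.9]
eef_rot: [0.003, -0.016, 1.0, -0.001]
ft_force: [-0.1, 0.6, -0.5]
grip_width: 91.7
finger_force: 0.0
```

Emit:
arm_command(series=[[[-35,-2,0],0],[[-65,-2,0],0],[[-65,-2,0],0],[[-65,-2,0],0],[[-65,-2,0],0],[[-65,-2,0],0],[[-65,-2,0],0],[[-65,-2,0],0],[[-65,-2,0],0],[[-65,-2,0],0]])

```text
t: 10.5
tcp_pos: [647.3, -164.3, 234.2]
eef_rot: [0.0, -0.016, 1.0, 0.0]
ft_force: [-0.0, 0.1, 0.4]
grip_width: 91.8
finger_force: 0.0
```

```bash
python3 - <<'E'
from rect import *
c,w=rect("plinth",(240,60,400,200),62,"p2")
k=blob(w,(20,0,75),(100,60,255),(220,40,420,225)).reshape(-1,2)
print(cv2.boundingRect(k)); h=cv2.convexHull(k); e=cv2.fitEllipse(h);print("wheel",e,ray(c,e[0],24))
cv2.imwrite("pics/p2c.png",cv2.resize(w[40:230,220:420],None,fx=3,fy=3)[:,:,::-1])
E
```

```text
plinth ((581.801025390625, -164.32240295410156), (57.170188903808594, 58.18544387817383), 1.86027991771698) (292, 102, 56, 57)
(256, 62, 126, 130)
wheel ((318.61920166015625, 126.65728759765625), (125.01270294189453, 128.96522521972656), 176.22727966308594) [ 577.23753333 -165.34834065   24.        ]
```

View pics/p2c.png

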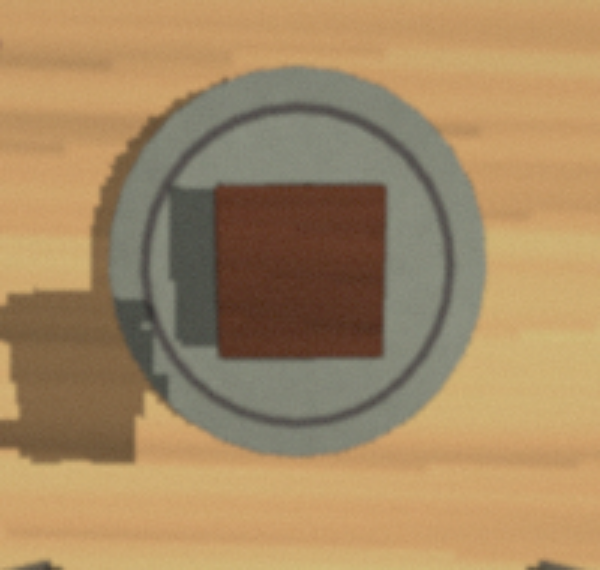

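The crop shows the plinth square and well centred on the turntable: plinth centre at (301,271), ring centre at (298,264), so within about 3 mm. Next, look down on the bust.

Emit:
arm_command(series=[[[22,55,0],0],[[44,110,0],0],[[66,165,0],0],[[88,220,0],0],[[110,275,0],0],[[132,330,0],0],[[154,385,0],0],[[174,430,0],0],[[182,448,0],0],[[182,448,0],0]])

```text
t: 11.8
tcp_pos: [450.5, 278.7, 234.4]
eef_rot: [0.0, -0.017, 1.0, 0.0]
ft_force: [0.2, -1.4, 0.0]
grip_width: 91.9
finger_force: 0.0
```

```bash
python3 - <<'E'
from rect import *
for i in range(3): env.grab_frame("wrist")
s=env.get_state();print(s["t"],s["tcp_pos"].round(1))
c,w=rect("bust",(220,40,420,215),40,"b1")
k=blob(w,*SEG["bust"],(220,40,420,215)); print(cv2.approxPolyDP(cv2.convexHull(k),2,True).reshape(-1,2).tolist(),"cam",(-c["R"].T@c["t"]).round(1))
x,y,ww,hh=cv2.boundingRect(k);x-=8;y-=8;ww+=16;hh+=16;print(x,y)
cv2.imwrite("pics/b1c.png",cv2.resize(w[y:y+hh,x:x+ww],None,fx=6,fy=6,interpolation=cv2.INTER_CUBIC)[:,:,::-1])
E
```

```text
11.95 [451.6 276.8 234.2]
bust ((380.1292724609375, 286.1212158203125), (47.97913360595703, 47.40806579589844), 3.377112627029419) (307, 103, 43, 45)
[[348, 112], [348, 144], [333, 147], [310, 146], [307, 130], [308, 112], [325, 103], [332, 103]] cam [386.2 274.8 368.1]
299 95
```

View pics/b1c.png

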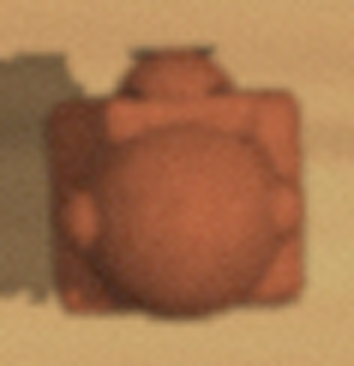

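The crop shows the bust from above: muzzle at the top, towards the robot, block corners (52,103), (300,93), (300,303), (65,312) in the crop, so about 2° more than the gripper's turn.

```bash
python3 - <<'E'
from h import *
c=env.calibration("wrist");s=env.get_state()
P=np.array([ray(c,(299+u/6,95+v/6),40)[:2] for u,v in[(52,103),(300,93),(300,303),(65,312)]]);m=P.mean(0);print(P.round(1),m)
d=np.array([m[0],m[1],s["tcp_pos"][2]])-s["tcp_pos"];print(tool(d),s["tcp_pos"])
E
```

```text
[[366.7 262.9]
 [363.5 308.8]
 [401.6 311. ]
 [404.7 266.3]] [384.0972988  287.24961808]
[ 6.72243413e+01  1.26639394e+01 -1.33323815e-02] [451.67835419 276.65298878 234.22989748]
```

Emit:
arm_command(series=[[[35,6,10],-1],[[60,12,50],-2],[[67,13,95],-2],[[67,13,140],-2],[[67,13,170],-2],[[67,13,188],-2],[[67,13,197],-2],[[67,13,197],-2],[[67,13,197],-2],[[67,13,197],-2]])

```text
t: 13.25
tcp_pos: [384.2, 288.7, 38.0]
eef_rot: [0.001, -0.033, 0.999, 0.0]
ft_force: [0.0, -0.3, -0.6]
grip_width: 91.7
finger_force: 0.0
```

Emit:
arm_command(series=[[[0,0,0],0],[[0,0,0],0],[[0,0,0],0],[[0,0,0],0],[[0,0,0],0],[[0,0,0],0],[[0,0,0],0],[[0,0,0],0],[[0,0,0],0],[[0,0,0],0]], jaw=0.6, squeeze=25)

```text
t: 14.5
tcp_pos: [383.7, 288.5, 37.2]
eef_rot: [-0.0, -0.033, 0.999, 0.0]
ft_force: [-0.1, -0.3, 1.0]
grip_width: 48.3
finger_force: 25.0
```

```bash
python3 - <<'E'
from h import *
s=env.get_state();print(s["tcp_pos"],s["ft_force"],s["grip_width"])
print(tool(np.array([581.8,-164.3,s["tcp_pos"][2]])-s["tcp_pos"]))
E
```

```text
[383.65037252 288.49066376  37.20014102] [-0.0589056  -0.26287092  0.99251757] 48.34792841022985
[-1.67433189e+02 -4.65025576e+02 -3.72090543e-02]
```

Emit:
arm_command(series=[[[0,0,-40],0],[[0,0,-85],0],[[-5,-15,-115],0],[[-17,-50,-120],0],[[-35,-98,-120],0],[[-53,-148,-120],0],[[-70,-197,-120],0],[[-88,-246,-120],0],[[-106,-295,-120],0],[[-124,-344,-120],0]])

```text
t: 15.75
tcp_pos: [530.9, -48.0, 157.1]
eef_rot: [0.0, -0.033, 0.999, 0.0]
ft_force: [0.8, 0.4, -1.6]
grip_width: 48.1
finger_force: 25.0
```

Emit:
arm_command(series=[[[-18,-49,0],0],[[-32,-90,0],0],[[-40,-112,0],0],[[-43,-121,0],0],[[-43,-121,10],2],[[-43,-121,25],2],[[-43,-121,40],2],[[-43,-121,48],2],[[-43,-121,53],2],[[-43,-121,54],2]])

```text
t: 17.0
tcp_pos: [581.4, -164.2, 103.0]
eef_rot: [-0.0, -0.016, 1.0, 0.0]
ft_force: [-0.6, 0.0, -1.2]
grip_width: 48.1
finger_force: 25.0
```

```bash
python3 - <<'E'
from h import *
f=env.grab_frame("scene");cv2.imwrite("pics/s1.png",cv2.resize(f[180:290,210:360],None,fx=4,fy=4)[:,:,::-1])
s=env.get_state();print(s["tcp_pos"],s["ft_force"],s["grip_width"])
print(tool(np.array([581.8,-164.3,s["tcp_pos"][2]])-s["tcp_pos"]))
E
```

```text
[ 581.5350064  -164.30545499  103.20092938] [-0.2038113   0.40782971 -1.32274693] 47.487979656694854
[-2.65032269e-01 -3.04279554e-03  6.63488529e-05]
```

View pics/s1.png

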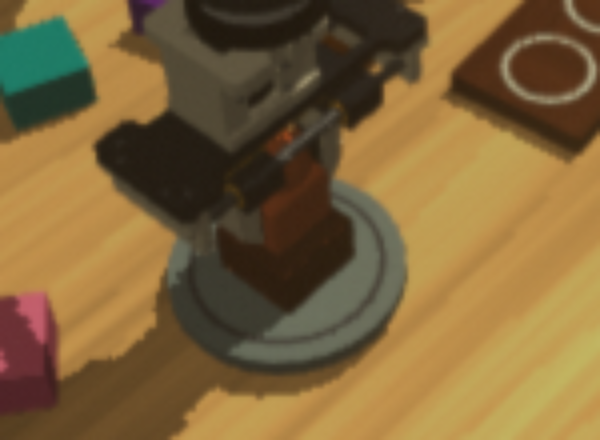

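The picture shows the bust held upright just above the plinth. Lower 4 mm, release, retreat.

Emit:
arm_command(series=[[[0,0,1],0],[[0,0,2],0],[[0,0,3],0],[[0,0,3.5],0],[[0,0,4],0],[[0,0,4],0],[[0,0,4],0],[[0,0,4],0],[[0,0,4],0],[[0,0,4],0]])

```text
t: 18.3
tcp_pos: [581.4, -164.3, 99.2]
eef_rot: [0.0, -0.016, 1.0, 0.0]
ft_force: [-0.4, -0.1, -0.6]
grip_width: 47.7
finger_force: 25.0
```

Emit:
arm_command(series=[[[0,0,0],0],[[0,0,0],0],[[0,0,0],0],[[0,0,0],0],[[0,0,0],0],[[0,0,-20],0],[[0,0,-60],0],[[0,0,-110],0],[[0,0,-140],0],[[0,0,-140],0]], jaw=0)

```text
t: 19.55
tcp_pos: [582.5, -164.7, 242.0]
eef_rot: [0.003, -0.016, 1.0, -0.001]
ft_force: [-0.4, 0.6, -1.0]
grip_width: 91.9
finger_force: 0.0
```

Emit:
arm_command(series=[[[15,55,0],0],[[29,110,0],0],[[43,160,0],0],[[49,183,0],0],[[49,183,0],0],[[49,183,0],0],[[49,183,0],0],[[49,183,0],0],[[49,183,0],0],[[49,183,0],0]])

```text
t: 20.8
tcp_pos: [526.6, 16.8, 239.2]
eef_rot: [0.0, -0.016, 1.0, 0.0]
ft_force: [-0.6, -0.9, -0.4]
grip_width: 91.9
finger_force: 0.0
```

```bash
python3 - <<'E'
from h import *
c=env.calibration("wrist"); w=env.grab_frame("wrist");cv2.imwrite("pics/r1.png",w[:,:,::-1])
s=env.get_state();T=s["tcp_pos"];print(T)
k=blob(w,*SEG["red"],(280,90,370,180));e=cv2.fitEllipse(k);P=ray(c,e[0],66);print("red",e,P,tool(P-T))
k=blob(w,*SEG["cup"],(400,60,520,200));e=cv2.fitEllipse(k);P=ray(c,e[0],66);print("cup",e,P)
print("bust should be at",proj(c,[582,-164,62]))
E
```

```text
[526.63033772  16.91945922 239.21764091]
red ((320.2055358886719, 130.1866455078125), (41.19927978515625, 42.20170974731445), 177.31761169433594) [460.60705678  17.47314185  66.        ] [ 65.99266797   2.6278873  173.21025747]
cup ((430.98394775390625, 115.66595458984375), (47.73823165893555, 60.57195281982422), 71.57228088378906) [442.21542789 132.60288403  66.        ]
bust should be at [161.79313865 231.98363965]
```

View pics/r1.png

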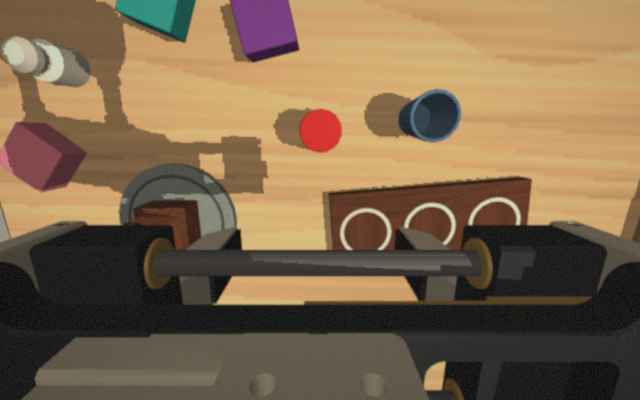

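The picture shows the red lid at (320,130), the cup rim at (433,115), the plinth with the bust standing on the turntable at (165,215), and free rings. I have picked the red-lidded jar; the green one is out of view beyond the board.

Emit:
arm_command(series=[[[35,1,10],0],[[60,3,45],0],[[66,3,90],0],[[66,3,140],0],[[66,3,175],0],[[66,3,194],0],[[66,3,203],0],[[66,3,203],0],[[66,3,203],0],[[66,3,203],0]])

```text
t: 22.1
tcp_pos: [461.1, 17.9, 37.0]
eef_rot: [0.001, -0.016, 1.0, -0.0]
ft_force: [0.4, -0.2, -0.1]
grip_width: 91.8
finger_force: 0.0
```

Emit:
arm_command(series=[[[0,0,0],0],[[0,0,0],0],[[0,0,0],0],[[0,0,0],0],[[0,0,0],0],[[0,0,0],0],[[0,0,0],0],[[0,0,0],0],[[0,0,0],0],[[0,0,0],0]], jaw=0.6, squeeze=25)

```text
t: 23.35
tcp_pos: [460.5, 17.9, 36.2]
eef_rot: [-0.0, -0.016, 1.0, 0.0]
ft_force: [-0.2, -0.8, -1.6]
grip_width: 48.9
finger_force: 25.0
```

```bash
python3 - <<'E'
from h import *
s=env.get_state();print(s["tcp_pos"],s["grip_width"])
print(tool(np.array([580,167.6,s["tcp_pos"][2]])-s["tcp_pos"]))
E
```

```text
[460.52050155  17.92589955  36.19911311] 48.940405254107745
[-1.24211085e+02  1.45771373e+02  9.44658077e-03]
```

Lift the jar and look straight down on the rings before placing.

Emit:
arm_command(series=[[[0,0,-50],0],[[0,0,-105],0],[[-15,10,-155],0],[[-45,35,-190],0],[[-85,65,-200],0],[[-130,98,-200],0],[[-170,128,-200],0],[[-189,144,-200],0],[[-189,144,-200],0],[[-189,144,-200],0]])

```text
t: 24.6
tcp_pos: [644.1, 167.4, 235.6]
eef_rot: [-0.001, -0.016, 1.0, -0.0]
ft_force: [-0.0, 0.6, -1.4]
grip_width: 49.1
finger_force: 25.0
```

```bash
cat > rings.py <<'E'
from h import *
env.grab_frame("wrist");env.grab_frame("wrist")
c=env.calibration("wrist"); w=env.grab_frame("wrist");cv2.imwrite("pics/ring1.png",w[:,:,::-1])
s=env.get_state();T=s["tcp_pos"];print(s["t"],T,s["grip_width"],"cam",(-c["R"].T@c["t"]).round(1))
hsv=cv2.cvtColor(w,cv2.COLOR_RGB2HSV)
m=cv2.inRange(hsv,np.array((0,0,120)),np.array((40,95,255)));m[225:]=0
for k in cv2.findContours(m,cv2.RETR_EXTERNAL,cv2.CHAIN_APPROX_NONE)[0]:
    if cv2.contourArea(k)>500:
        e=cv2.fitEllipse(k);P=ray(c,e[0],18);print("ring",np.round(e[0],1),np.round(e[1],1),P.round(1),tool(P-T).round(1))
E
python3 rings.py
```

```text
24.75 [644.31729325 167.13124771 236.57795984] 49.045949627887246 cam [578.9 165.1 370.3]
ring [544.2 212.6] [19.8 89.2] [672.8 463.6  18. ] [-37.7 295.5 218.6]
ring [249.6 137.2] [54.4 58.7] [589.   82.3  18. ] [ 57.9 -83.  218.6]
ring [319.  131.7] [56.8 58.7] [579.9 166.7  18. ] [ 64.4   1.6 218.6]
ring [389.4 125.6] [56.4 60.4] [569.9 251.5  18. ] [ 71.7  86.7 218.6]
ring [49.1 93.8] [29.  77.9] [ 546.6 -151.9   18. ] [ 107.6 -315.8  218.6]
ring [53.5 88. ] [40.7 89.8] [ 540.  -145.5   18. ] [ 114.  -309.2  218.6]
```

Emit:
arm_command(series=[[[30,1,10],0],[[58,2,40],0],[[64,2,80],0],[[64,2,120],0],[[64,2,150],0],[[64,2,168],0],[[64,2,177],0],[[64,2,181],0],[[64,2,182],0],[[64,2,182],0]])

```text
t: 26.0
tcp_pos: [581.2, 167.9, 55.0]
eef_rot: [0.001, -0.016, 1.0, 0.0]
ft_force: [-0.4, 0.3, -1.4]
grip_width: 49.1
finger_force: 25.0
```

Emit:
arm_command(series=[[[0,0,0],0],[[0,0,0],0],[[0,0,0],0],[[0,0,0],0],[[0,0,0],0],[[0,0,0],0],[[0,0,0],0],[[0,0,0],0],[[0,0,0],0],[[0,0,0],0]])

```text
t: 27.25
tcp_pos: [580.8, 167.9, 54.2]
eef_rot: [0.0, -0.016, 1.0, 0.0]
ft_force: [-1.0, 0.2, -1.4]
grip_width: 49.0
finger_force: 25.0
```

Emit:
arm_command(series=[[[1,-1,-1],0],[[1,-1,-1],0],[[1,-1,-1],0],[[1,-1,0],0],[[1,-1,0],0],[[1,-1,0],0],[[1,-1,0],0],[[1,-1,0],0],[[1,-1,0],0],[[1,-1,0],0]])

```text
t: 28.5
tcp_pos: [579.9, 166.8, 54.2]
eef_rot: [0.0, -0.016, 1.0, 0.0]
ft_force: [0.1, 0.7, -1.5]
grip_width: 48.9
finger_force: 25.0
```

Emit:
arm_command(series=[[[0,0,0],0],[[0,0,0],0],[[0,0,0],0],[[0,0,0],0],[[0,0,0],0],[[0,0,-20],0],[[0,0,-60],0],[[0,0,-110],0],[[0,0,-160],0],[[0,0,-185],0]], jaw=0)

```text
t: 29.75
tcp_pos: [580.6, 167.0, 242.6]
eef_rot: [0.002, -0.016, 1.0, 0.0]
ft_force: [-0.3, -0.0, -0.3]
grip_width: 91.6
finger_force: 0.0
```

Emit:
arm_command(series=[[[16,-55,0],0],[[31,-110,0],0],[[47,-165,0],0],[[62,-220,0],0],[[78,-275,0],0],[[93,-330,0],0],[[109,-385,0],0],[[121,-430,0],0],[[128,-453,0],0],[[128,-453,0],0]])

```text
t: 31.0
tcp_pos: [465.8, -291.5, 239.0]
eef_rot: [-0.0, -0.015, 1.0, 0.0]
ft_force: [-0.3, -0.0, -0.2]
grip_width: 92.0
finger_force: 0.0
```

```bash
python3 - <<'E'
from h import *
for i in range(5): env.grab_frame("wrist")
c=env.calibration("wrist"); w=env.grab_frame("wrist");cv2.imwrite("pics/st1.png",w[:,:,::-1])
s=env.get_state();T=s["tcp_pos"];print(s["t"],T,"cam",(-c["R"].T@c["t"]).round(1))
k=blob(w,(0,0,60),(40,75,255),(260,70,390,200));print(cv2.boundingRect(k));e=cv2.fitEllipse(cv2.convexHull(k));P=ray(c,e[0],38);print(e,P,tool(P-T))
x,y,W,H=cv2.boundingRect(k)
cv2.imwrite("pics/st1c.png",cv2.resize(w[y-20:y+H+20,x-20:x+W+20],None,fx=6,fy=6)[:,:,::-1]);print(x-20,y-20)
E
```

```text
31.3 [ 466.74901939 -289.01702614  239.30226502] cam [ 401.3 -291.2  373.2]
(304, 107, 38, 39)
((322.2822265625, 126.14242553710938), (37.82528305053711, 38.956424713134766), 177.34088134765625) [ 396.09544172 -285.87814759   38.        ] [ 70.53495473   5.47159993 201.29397471]
284 87
```

View pics/st1c.png

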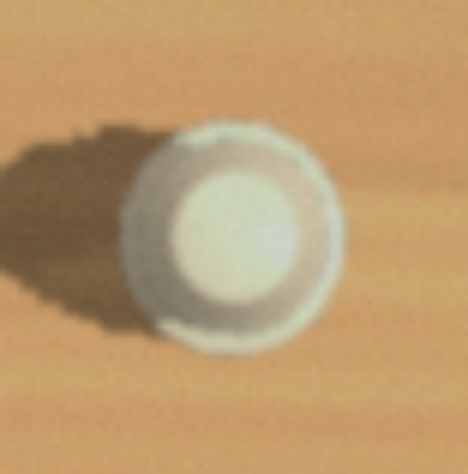

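The crop shows the study from above, drum centred at crop (233,237), which is image (323,126). Grip the drum.

Emit:
arm_command(series=[[[35,3,10],0],[[62,5,45],0],[[70,6,90],0],[[70,6,140],0],[[70,6,175],0],[[70,6,194],0],[[70,6,203],0],[[70,6,203],0],[[70,6,203],0],[[70,6,203],0]])

```text
t: 32.55
tcp_pos: [396.6, -286.6, 37.0]
eef_rot: [0.001, -0.016, 1.0, -0.001]
ft_force: [0.3, -0.0, -0.5]
grip_width: 91.8
finger_force: 0.0
```

Emit:
arm_command(series=[[[0,0,0],0],[[0,0,0],0],[[0,0,0],0],[[0,0,0],0],[[0,0,0],0],[[0,0,0],0],[[0,0,0],0],[[0,0,0],0],[[0,0,0],0],[[0,0,0],0]], jaw=0.65, squeeze=25)

```text
t: 33.8
tcp_pos: [396.2, -286.3, 36.2]
eef_rot: [-0.0, -0.016, 1.0, 0.0]
ft_force: [0.1, -0.2, -0.3]
grip_width: 43.3
finger_force: 25.0
```

```bash
python3 - <<'E'
from h import *
s=env.get_state();print(s["tcp_pos"],s["grip_width"])
print(tool(np.array([569.9,251.5,s["tcp_pos"][2]])-s["tcp_pos"]))
E
```

```text
[ 396.20575177 -286.2564767    36.16155081] 43.28719207509619
[-1.90830025e+02  5.31916928e+02  5.71683622e-02]
```

Emit:
arm_command(series=[[[0,0,-45],0],[[0,0,-95],0],[[-6,15,-125],0],[[-20,55,-130],0],[[-38,105,-130],0],[[-57,160,-130],0],[[-76,213,-130],0],[[-95,266,-130],0],[[-115,320,-130],0],[[-134,374,-130],0]])

```text
t: 35.05
tcp_pos: [518.4, 93.7, 166.1]
eef_rot: [0.0, -0.016, 1.0, -0.0]
ft_force: [1.2, 0.3, -1.2]
grip_width: 43.5
finger_force: 25.0
```

Emit:
arm_command(series=[[[-19,53,0],-1],[[-38,106,0],-2],[[-50,140,0],-3],[[-57,158,0],-4],[[-57,158,15],-5],[[-57,158,45],-5],[[-57,158,75],-5],[[-57,158,95],-5],[[-57,158,105],-5],[[-57,158,108],-5]])

```text
t: 36.3
tcp_pos: [569.7, 250.8, 57.5]
eef_rot: [-0.001, -0.059, 0.998, -0.0]
ft_force: [-0.6, 1.0, -0.4]
grip_width: 43.2
finger_force: 25.0
```

```bash
python3 - <<'E'
from h import *
for i in range(3): env.grab_frame("top")
s=env.get_state();print(s["tcp_pos"],s["grip_width"],s["ft_force"])
print(tool(np.array([569.9,251.5,s["tcp_pos"][2]])-s["tcp_pos"]))
E
```

```text
[570.4492901  251.45612159  58.84290371] 43.69138211636074 [-0.98663788 -1.02921909 -0.42718101]
[ 0.54017824  0.1088673  -0.00054936]
```

Emit:
arm_command(series=[[[0,0,1],0],[[0,0,2],0],[[0,0,3],0],[[0,0,4],0],[[0,0,4],0],[[0,0,4],0],[[0,0,4],0],[[0,0,4],0],[[0,0,4],0],[[0,0,4],0]])

```text
t: 37.7
tcp_pos: [570.1, 251.5, 54.2]
eef_rot: [0.0, -0.06, 0.998, 0.0]
ft_force: [0.8, 0.0, -1.0]
grip_width: 43.2
finger_force: 25.0
```

Emit:
arm_command(series=[[[0,0,0],0],[[0,0,0],0],[[0,0,0],0],[[0,0,0],0],[[0,0,0],0],[[0,0,-20],0],[[0,0,-60],0],[[0,0,-110],0],[[0,0,-160],0],[[0,0,-185],0]], jaw=0.35)

```text
t: 38.95
tcp_pos: [570.9, 251.8, 242.7]
eef_rot: [0.002, -0.06, 0.998, 0.001]
ft_force: [-0.7, -0.0, -0.9]
grip_width: 59.6
finger_force: 0.0
```

Emit:
arm_command(series=[[[25,-35,0],0],[[50,-70,0],0],[[70,-95,0],0],[[76,-101,0],0],[[76,-101,0],0],[[76,-101,0],0],[[76,-101,0],0],[[76,-101,0],0],[[76,-101,0],0],[[76,-101,0],0]], jaw=0)

```text
t: 40.2
tcp_pos: [506.7, 142.3, 239.2]
eef_rot: [-0.0, -0.06, 0.998, 0.0]
ft_force: [0.1, 0.8, -0.7]
grip_width: 91.7
finger_force: 0.0
```

```bash
python3 - <<'E'
from h import *
c=env.calibration("wrist"); w=env.grab_frame("wrist");cv2.imwrite("pics/c1.png",w[:,:,::-1])
s=env.get_state();T=s["tcp_pos"];print(s["t"],T,"cam",(-c["R"].T@c["t"]).round(1),s["grip_width"])
k=blob(w,*SEG["cup"],(260,70,390,200));e=cv2.fitEllipse(cv2.convexHull(k));P=ray(c,e[0],66);print(cv2.boundingRect(k),e,P,tool(P-T))
E
```

```text
40.25 [506.66865844 142.27743766 239.18958558] cam [441.7 134.4 373.1] 91.87620247890223
(296, 106, 49, 50) ((319.5574035644531, 130.8309326171875), (48.72492599487305, 49.620765686035156), 171.307373046875) [441.59726398 136.53047739  66.        ] [ 65.29186365   2.02042546 173.19017554]
```

Emit:
arm_command(series=[[[35,1,10],0],[[60,2,45],0],[[65,2,90],0],[[65,2,140],0],[[65,2,175],0],[[65,2,194],0],[[65,2,203],0],[[65,2,203],0],[[65,2,203],0],[[65,2,203],0]])

```text
t: 41.5
tcp_pos: [442.4, 136.6, 37.0]
eef_rot: [0.001, -0.06, 0.998, 0.0]
ft_force: [-1.3, -1.0, 0.1]
grip_width: 92.2
finger_force: 0.0
```

Emit:
arm_command(series=[[[0,0,0],0],[[0,0,0],0],[[0,0,0],0],[[0,0,0],0],[[0,0,0],0],[[0,0,0],0],[[0,0,0],0],[[0,0,0],0],[[0,0,0],0],[[0,0,0],0]], jaw=0.6, squeeze=25)

```text
t: 42.75
tcp_pos: [442.0, 136.5, 36.3]
eef_rot: [0.0, -0.06, 0.998, 0.0]
ft_force: [0.7, 1.5, 1.5]
grip_width: 51.4
finger_force: 24.9
```

```bash
python3 - <<'E'
from h import *
s=env.get_state();print(s["tcp_pos"],s["grip_width"])
print(tool(np.array([589,82.3,s["tcp_pos"][2]])-s["tcp_pos"]))
E
```

```text
[441.96235723 136.53698186  36.2699281 ] 51.37337166521552
[-1.39543888e+02 -7.13387800e+01  2.16766666e-02]
```

Emit:
arm_command(series=[[[0,0,-40],0],[[0,0,-85],0],[[-20,-10,-105],0],[[-65,-33,-105],0],[[-110,-56,-105],0],[[-135,-69,-105],0],[[-140,-71,-95],0],[[-140,-71,-60],0],[[-140,-71,-32],0],[[-140,-71,-22],0]])

```text
t: 44.0
tcp_pos: [586.9, 83.0, 55.8]
eef_rot: [-0.003, -0.06, 0.998, 0.0]
ft_force: [0.2, 0.3, -0.8]
grip_width: 51.4
finger_force: 25.0
```

Emit:
arm_command(series=[[[0,0,1],0],[[0,0,2],0],[[0,0,3],0],[[0,0,4],0],[[0,0,4],0],[[0,0,4],0],[[0,0,4],0],[[0,0,4],0],[[0,0,4],0],[[0,0,4],0]])

```text
t: 45.25
tcp_pos: [589.4, 82.6, 54.3]
eef_rot: [0.0, -0.06, 0.998, 0.0]
ft_force: [-0.1, -0.9, -0.6]
grip_width: 51.3
finger_force: 24.9
```

Emit:
arm_command(series=[[[0,0,0],0],[[0,0,0],0],[[0,0,0],0],[[0,0,0],0],[[0,0,0],0],[[0,0,-20],0],[[0,0,-60],0],[[0,0,-110],0],[[0,0,-160],0],[[0,0,-210],0]], jaw=0.3)

```text
t: 46.5
tcp_pos: [589.1, 82.6, 266.0]
eef_rot: [0.0, -0.06, 0.998, 0.0]
ft_force: [0.7, -0.2, -0.4]
grip_width: 64.3
finger_force: 0.0
```

Emit:
arm_command(series=[[[-20,0,-30],0],[[-60,20,-60],0],[[-70,60,-70],0],[[-70,80,-70],0],[[-70,80,-70],0],[[-70,80,-70],0],[[-70,80,-70],0],[[-70,80,-70],0],[[-70,80,-70],0],[[-70,80,-70],0]])

```text
t: 47.75
tcp_pos: [649.3, 170.2, 334.2]
eef_rot: [0.0, -0.059, 0.998, 0.0]
ft_force: [0.5, 0.0, -0.6]
grip_width: 64.3
finger_force: 0.0
```

```bash
python3 - <<'E'
from h import *
w=env.grab_frame("wrist");f=env.grab_frame("scene")
a=cv2.resize(f[100:310,170:470],(790,553));b=w[20:230,60:580]
cv2.imwrite("pics/fin.png",np.vstack([cv2.resize(f[120:290,210:450],(480,340)),cv2.resize(b,(480,194))])[:,:,::-1])
s=env.get_state();print(s["t"],s["tcp_pos"],s["ft_force"])
E
```

```text
47.85 [649.32373878 170.33393842 334.19010599] [0.30814468 0.34190501 0.40893235]
```

View pics/fin.png

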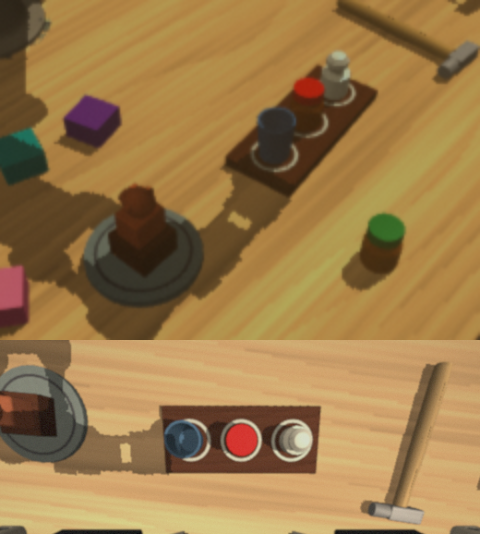

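The picture shows the bust upright on the plinth on the turntable. The cup, red jar and study stand inside the right, middle and left rings, and the bystanders look undisturbed. I'll hand in.

```bash
python3 -c "
from station import env
print(env.hand_in())"
```

```text
the job is handed in; nothing more can be done
None
```

The job is handed in: the bust is upright on the plinth in the middle of the turntable (plinth about 3 mm off its centre), and the study, red-lidded jar and cup are on the left, middle and right rings; in the last picture nothing had been knocked over and the green-lidded jar and hammer were in place (the spatula was out of view).

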